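# Move the annealed brass disc with the spatula, then put the spatula away

## Task

The round brass disc has just been annealed and is too hot to touch: slide the spatula under it, lift it off its firebrick stand and set it down gently, flat and centred, on the empty steel cooling rack, never touching it with the gripper or letting it fall on the bench. Then slide the spatula's blade edgewise, fully home, into the slotted wooden block and let go of it there. Leave the square brass plate and everything else on the bench undisturbed.

Things in the scene. Friction and masses are not known exactly. Their poses are not given: they have to be found in the camera images.
- spatula: Loose cranked spatula, 0.23 kg, lying blade-down. Flat steel blade 118 (x) x 66 (y) x 3 mm; origin at the centre of the blade's underside, +x to its front edge, z up. From its rear edge (x = -59) a 20 mm wide neck slants back and up to a wooden handle, straight and parallel to the blade: 20 mm wide (y), 22 mm tall (z 41 to 63), from x = -90 to -202.
- spatula_grip (a point): Point on the handle's axis to pinch from above across y: 125 mm behind the blade's centre and 52 mm above the blade's underside. Axes as the spatula's.
- spatula_tip (a point): Middle of the blade's front edge, 59 mm ahead of the blade's centre, mid-thickness.
- disc: Loose round brass disc, diameter 110 mm, 4 mm thick, about 0.3 kg, lying across the two ridges of its stand (roughly centred, off by up to 6 mm). Origin at the centre of its underside, z up.
- square: Loose square brass plate, 110 x 110 x 4 mm, 0.4 kg, on the other firebrick stand; to be left there. Origin at the centre of its underside.
- stand_disc: Fixed firebrick stand under the disc: slab 140 (x) x 130 (y) x 25 mm with two ridges along x, each 22 mm wide, 18 mm tall (tops 43 mm above the bench). Between them a channel 84 mm wide (y -42 to 42), z 25 to 43, open above and at both ends. Origin at the centre of its underside; the channel's -x end faces the robot.
- stand_square: Fixed firebrick stand under the square plate, same as stand_disc.
- rack: Fixed empty steel cooling rack: base plate 140 (x) x 136 (y) x 6 mm and two rails along x, 140 mm long, 12 mm wide, centred at y = +-49, on corner legs; rail tops 55 mm above the bench. Free space between the rails 86 mm wide, down to z = 6, open above and at both ends. Origin at the centre of its underside; -x end faces the robot.
- dock: Fixed wooden block, 115 (x) x 130 (y) x 56 mm. Its level slot opens to -x (the robot): 84 mm wide, z 30 to 42, 105 mm deep (x -57.5 to 47.5, back wall). Lips cover the slot's two long sides from above (18 mm each, z 42 to 56); the 48 mm between is open above. Origin: centre of its underside. A blade fully home has its front edge near x = 47.
- dock_mouth (a point): Centre of the slot's mouth, on the block's -x face, 36 mm above the bench. Axes as the block's.
- oil_bottle: Bystander: amber bottle, diameter 44, 85 mm tall, upright. Origin at centre of its foot.
- flux_jar: Bystander: white jar, diameter 60, 65 mm tall, upright. Origin at centre of its foot.
- tool_cup: Bystander: terracotta cup, diameter 74, 85 mm tall, with punches standing in it up to 155 mm. Origin at centre of its foot.
- pliers: Bystander: pliers lying flat, 165 mm long (x), 13 mm high. Origin under the pivot region.
- file: Bystander: file lying flat, 200 mm long (x -100 to 100), up to 21 mm high at its handle (-x). Origin under its middle.
Not all that is in view belongs to the job. Leave any red look-alike of the dock alone.

How it is judged:
On the way, in this order (a step that is already met when the one before it is completed fails the run):
1. the disc is lifted clear of its stand, carried level on the spatula (z of disc in the frame of stand_disc above 0.055 m and contact force between disc and spatula above 0.5 N and contact force between disc and stand_disc below 0.1 N and angle between disc's own z axis and vertical below 0.35 rad), for 0.3 s.
2. the disc lies flat and centred on the cooling rack, the spatula no longer touching it (x of disc in the frame of rack between -0.02 and 0.02 m and y of disc in the frame of rack between -0.015 and 0.015 m and z of disc in the frame of rack between 0.052 and 0.058 m and angle between disc's own z axis and vertical below 0.06 rad and contact force between disc and spatula below 0.05 N and contact force between disc and rack above 0.5 N), for 0.3 s.
At the end, for the whole second after the job is handed in: The disc rests flat on the rack's two rails, its centre within 20 mm (along the rails) and 15 mm (across) of the rack's; the spatula's blade is in the slot, its front edge within about 20 mm of the back wall, in line with the block within 0.2 rad; both are at rest (x of disc in the frame of rack between -0.02 and 0.02 m and y of disc in the frame of rack between -0.015 and 0.015 m and z of disc in the frame of rack between 0.052 and 0.058 m and angle between disc's own z axis and vertical below 0.06 rad and x of spatula_tip in the frame of dock between 0.027 and 0.055 m and y of spatula_tip in the frame of dock between -0.014 and 0.014 m and z of spatula_tip in the frame of dock between 0.028 and 0.044 m and angle between the x axis of spatula and the x axis of dock, either way round below 0.2 rad and linear speed of each of disc, spatula below 0.02 m/s and contact force between disc and rack above 0.5 N); the robot touches nothing.
It fails at once if the gripper or arm touches the hot disc (contact force between disc and the fingers above 0.2 N or contact force between disc and the arm above 0.2 N).
It fails at once if the disc is dropped, or falls to the bench (contact force between disc and rack above 60 N or height (world z) of disc below 0.03 m).
It fails at once if the square plate is shifted by more than 10 mm (distance of square from where it was at the start of the episode above 0.01 m).
It fails at once if another thing on the bench is shifted by more than 15 mm or tipped (distance of any of oil_bottle, flux_jar, tool_cup, pliers, file from where it was at the start of the episode above 0.015 m or angle between any of oil_bottle, flux_jar, tool_cup, pliers, file's own z axis and vertical above 0.3 rad).
It also fails if it takes over 72 s, if anything falls off the work surface, if the arm or the gripper's body presses on something with over 40 N, if the wrist force passes 120 N, or if a joint passes its speed limit or range.

## Robot

A 7-joint arm with a two-finger parallel gripper is mounted at the origin on the work surface. World frame = base frame: x ahead of the robot, y to its left, z up, the work surface at z = 0. Lengths are in m, angles in rad, forces in N, time in s.
With the tool pointing down it reaches from about 0.4 to 0.85 m from the base axis. Payload 10.4 kg.
Tool frame: the origin (TCP) lies at the very end of the fingers, on their centre line; the grasp point (between the pads) lies 19 mm behind it (hold_point_z is the distance from the TCP to the grasp point, in m); z points along the fingers, y is the line along which they close (so a half turn about z gives the same grasp; the last joint's range is limited). The gripper opens to 87 mm and grips with 3 to 60 N. Pads are 19 mm wide; open, the fingers measure 117 mm over their backs; the gripper's body (75 mm by 190 mm) begins 51 mm behind the grasp point.
Start: joints at [1.192, 0.332, -0.065, 1.46, 0.022, 1.35, -0.088], TCP at [0.218, -0.586, 0.223] pointing down, gripper open.
Joint ranges: [-2.6, 2.6], [-0.5, 2.12], [-1.47, 1.34], [0.16, 2.42], [-1.27, 4.41], [0.06, 2.06], [-2.6, 2.6]. Speed limits (rad/s): [2.22, 2.22, 2.79, 2.79, 3.14, 3.14, 3.14].

## Interface

Orientations are given as a unit quaternion [x, y, z, w].
In Python, from rig import * gives the robot as it stands. The module is installed in compiled form; this text tells all that it offers. Calls block until the motion is done:
- reach(position, orientation): joint-space move of the TCP to a pose.
- move_l(position, velocity=0.15, ori=None, guard=None): straight line of the TCP; ori=None keeps the orientation; velocity is the mean speed in m/s. With guard (N) it stops when the force on the tool has changed by that much, and returns True; else False.
- move_j(angles): joint-space move.
- open_jaws() and gripper_close(): open the fingers fully, or close them until they stop; the grip force is fixed at half the most.
- sleep(seconds).
- solve_ik(position, orientation): joint angles nearest the present ones, or None.
- sense(): the state.
- camera(name): name is "side" or "top"; returns a dict with "pixels" (480x640x3 uint8, red, green, blue), "K" (3x3 intrinsics, pixels), "rvec" (rotation vector, rad) and "tvec" (3), from world to camera coordinates, as OpenCV has them. Camera axes: x right, y down, z forward; pixel columns grow to the right and rows downward; lengths in m; the calibration is good to about 2 mm. A picture is of the moment at which its call begins. There is no depth.
A pose or a line that the arm cannot do raises MotionError and nothing moves.
- close_job(): hands the job in; it is judged then, once.
The state is a dict: "time": time; "qpos": joint angles; "qvel": joint speeds; "joint_torque": joint torques, N m; "tcp_pos": TCP position; "orientation": TCP orientation; "force": force on the tool from outside, world axes, zero at the start; "wrist_torque": the same for the moment, N m; "width": finger opening in m; "grip_force": force on a finger pad.
Only numpy, scipy, OpenCV 4.12 (cv2) and the standard library are available. Lean on these libraries where they do the work, as an engineer would, in place of code of your own. Each camera call takes 0.05 s, during which the arm holds its last target. There are 200 camera calls.

## Working session

There is one attempt and no reset: what is moved stays moved. The work goes in short steps, each a Python script; the robot and the scene stay as the last script left them, time stands still between calls to the robot, and variables do not carry over. Pictures are saved under pics/ and viewed, at most 11 in all, crops included, and the job is handed in when it is done.

```bash
mkdir -p pics
python3 - <<'E'
from rig import *
import cv2,numpy as np
for n in("top","side"):
    c=camera(n); cv2.imwrite(f"pics/{n}0.png",cv2.cvtColor(c["pixels"],cv2.COLOR_RGB2BGR))
    R=cv2.Rodrigues(np.array(c["rvec"]))[0]; print(n,c["K"],-R.T@np.array(c["tvec"]),R[2])
s=sense();print(s["time"],s["orientation"],s["tcp_pos"],s["force"])
E
```

```text
top [[501.41333382   0.         320.01277926]
 [  0.         501.41333382 239.28758992]
 [  0.           0.           1.        ]] [ 0.47461783 -0.00289713  1.1645542 ] [ 0.05567728  0.01293942 -0.99836497]
side [[500.22200345   0.         313.6246402 ]
 [  0.         500.22200345 231.17555218]
 [  0.           0.           1.        ]] [-0.14567951  0.77497601  0.7155249 ] [ 0.5465913  -0.63669448 -0.54392839]
0.1 [ 9.84218225e-01  1.76957867e-01 -1.62885254e-04 -6.10686818e-04] [ 0.21756183 -0.58554979  0.22182636] [ 0.3331227   0.19367993 -0.38280972]
```

View pics/top0.png

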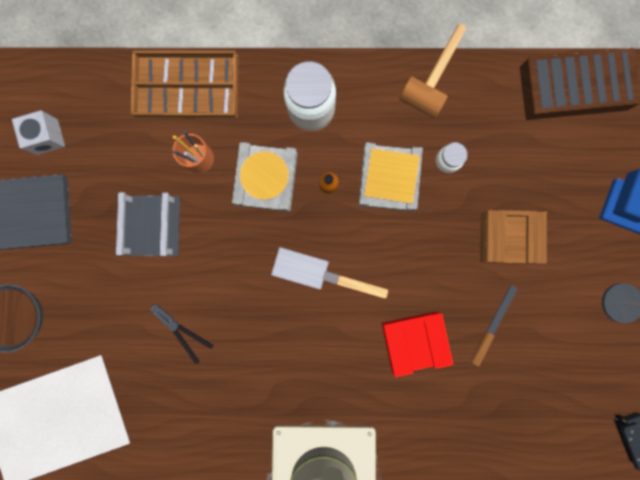

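View pics/side0.png

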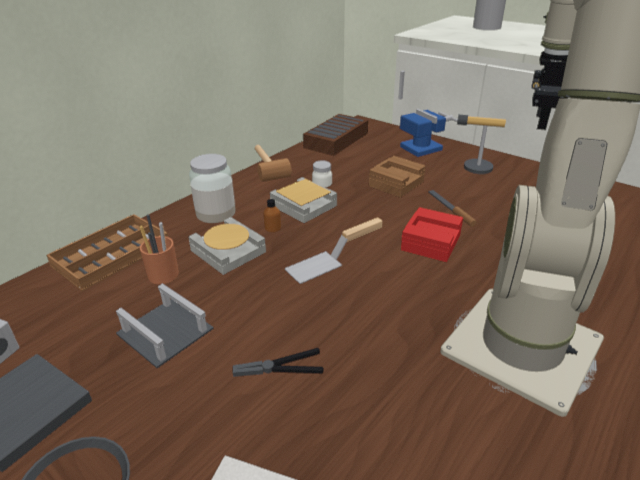

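The top view shows two candidates for each place.
- **Plates:** the round one is at (265,176) and the square one at (392,176). The disc is the round one.
- **Docks:** the brown block is at (515,237) and the red look-alike at (418,345). The dock is the brown one.
- **Spatula and rack:** the spatula blade is at (300,268) with its handle end at (387,294). The rack is at (148,225).

I'll confirm these in enlarged crops.

```bash
cat > h.py <<'E'
from rig import *
import cv2,numpy as np
def cam(n):
    c=camera(n);c["R"]=cv2.Rodrigues(np.array(c["rvec"]))[0];c["t"]=np.array(c["tvec"]).ravel();c["K"]=np.array(c["K"])
    c["bgr"]=cv2.cvtColor(c["pixels"],cv2.COLOR_RGB2BGR);return c
def ray(c,p):
    d=c["R"].T@np.linalg.inv(c["K"])@[p[0],p[1],1];return -c["R"].T@c["t"],d/np.linalg.norm(d)
def plane(c,p,z):
    o,d=ray(c,p);return o+d*(z-o[2])/d[2]
def tri(c1,p1,c2,p2):
    o1,d1=ray(c1,p1);o2,d2=ray(c2,p2)
    s=np.linalg.lstsq(np.c_[d1,-d2],o2-o1,rcond=None)[0]
    a,b=o1+s[0]*d1,o2+s[1]*d2;return (a+b)/2,np.linalg.norm(a-b)
def proj(c,P): return cv2.projectPoints(np.array(P,float).reshape(-1,3),cv2.Rodrigues(c["R"])[0],c["t"],c["K"],None)[0][:,0]
def tiles(c,rects,fn):
    T=[]
    for x,y in rects:
        g=cv2.resize(c["bgr"][y:y+100,x:x+133],(400,300),interpolation=cv2.INTER_CUBIC)
        for k in range(0,133,10): cv2.line(g,(k*3,0),(k*3,8 if k%50 else 16),(0,255,0),1)
        for k in range(0,100,10): cv2.line(g,(0,k*3),(8 if k%50 else 16,k*3),(0,255,0),1)
        T.append(g)
    cv2.imwrite(fn,np.vstack([np.hstack(T[:2]),np.hstack(T[2:])]))
E
python3 - <<'E'
from h import *
tiles(cam("top"),[(200,130),(85,180),(265,220),(450,190)],"pics/t1.png")
tiles(cam("side"),[(165,190),(100,270),(265,200),(340,130)],"pics/s1.png")
E
```

```text
(no output)
```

View pics/t1.png

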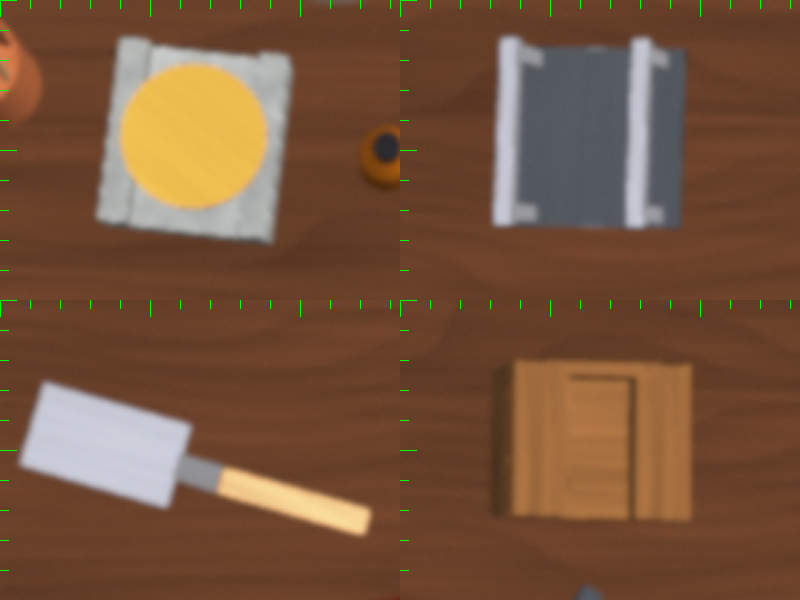

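View pics/s1.png

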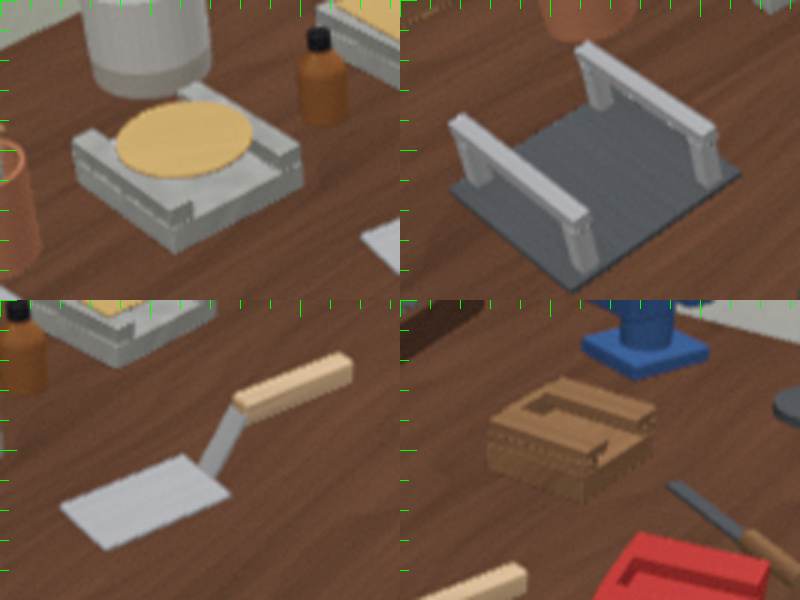

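The crops confirm the choices. The round disc lies on its grey stand, with its centre near (264.5,175) in the top view. The empty rack has two rails at top-view columns about 120 and 163. The spatula lies blade-left. The wooden dock's lid spans (488,210) to (547,263), with its slot opening toward the robot. Next I'll measure with masks and both views.

Run:
```python
from h import *
np.set_printoptions(precision=4,suppress=True)
def blob(c,roi,cond,k=0):
    x0,y0,x1,y1=roi;h=cv2.cvtColor(c["bgr"][y0:y1,x0:x1],cv2.COLOR_BGR2HSV).astype(int)
    m=cond(h[...,0],h[...,1],h[...,2]).astype(np.uint8)
    cs=sorted(cv2.findContours(m,cv2.RETR_EXTERNAL,cv2.CHAIN_APPROX_NONE)[0],key=cv2.contourArea)[::-1]
    return cs[k][:,0].astype(np.float32)+[x0,y0]
def quad(ct):
    # min-perimeter quadrilateral from hull
    return cv2.approxPolyN(ct.astype(np.int32).reshape(-1,1,2),4)[0].astype(float)
t,s=cam("top"),cam("side")
steel=lambda h,s,v:(s<45)&(v>150); gold=lambda h,s,v:(s>80)&(v>160)
R={}
B=blob(t,(268,240,332,295),steel); H=blob(t,(325,265,395,305),gold)
Bs=blob(s,(280,245,345,285),steel); Hs=blob(s,(340,214,385,245),lambda h,s,v:(s>40)&(v>150))
for n,c,b in(("blade",t,B),("handle",t,H),("blade",s,Bs),("handle",s,Hs)):
    print(n,cv2.contourArea(b.astype(np.float32)),quad(b).round(1).tolist())
for z in(.003,.063):pass
q=np.array([plane(t,p,.003)[:2] for p in quad(B)]);print("blade top q",q,[np.linalg.norm(q[i]-q[i-1]) for i in range(4)])
q=np.array([plane(s,p,.003)[:2] for p in quad(Bs)]);print("blade side q",q,[np.linalg.norm(q[i]-q[i-1]) for i in range(4)])
q=np.array([plane(t,p,.063)[:2] for p in quad(H)]);print("handle top q",q,[np.linalg.norm(q[i]-q[i-1]) for i in range(4)])
D=blob(t,(230,140,300,212),gold);Ds=blob(s,(195,220,255,252),lambda h,s,v:(s>75)&(v>150))
e,es=cv2.fitEllipse(D.astype(np.float32)),cv2.fitEllipse(Ds.astype(np.float32));print("disc",e,es,tri(t,e[0],s,es[0]))
for c in(t,s):
    ee=e if c is t else es;print(plane(c,ee[0],.047))
S=blob(t,(225,135,303,218),lambda h,s,v:(s<60)&(v>100)|gold(h,s,v));qs=quad(S)
q=np.array([plane(t,p,.043)[:2] for p in qs]);print("stand",qs.tolist(),q,q.mean(0),[np.linalg.norm(q[i]-q[i-1]) for i in range(4)])
for k in(0,1):
    r=blob(t,(105,185,185,262),lambda h,s,v:(s<45)&(v>175),k);(cx,cy),wh,a=cv2.minAreaRect(r.astype(np.float32));bp=cv2.boxPoints(((cx,cy),wh,a))
    print("rail",cx,cy,wh,a,[plane(t,p,.055)[:2] for p in bp],plane(t,(cx,cy),.055))
L=blob(t,(470,200,560,275),lambda h,s,v:(v>125));ql=quad(L)
q=np.array([plane(t,p,.056)[:2] for p in ql]);print("dock",ql.tolist(),q,q.mean(0),[np.linalg.norm(q[i]-q[i-1]) for i in range(4)])
# two-view heights from hand-read corners: dock lid corners, stand ridge corners, rail ends, blade
f=lambda tile,x,y,o:(o[0]+(x-tile[0])/3,o[1]+(y-tile[1])/3)
T=lambda k,x,y:f([(0,0),(400,0),(0,300),(400,300)][k],x,y,[(200,130),(85,180),(265,220),(450,190)][k])
Z=lambda k,x,y:f([(0,0),(400,0),(0,300),(400,300)][k],x,y,[(165,190),(100,270),(265,200),(340,130)][k])
for n,k,a,b in(("dock far L",3,(514,360),(563,378)),("dock near L",3,(514,516),(488,418)),
 ("dock far R",3,(691,364),(656,410)),("stand far L",0,(120,38),(74,137)) ,("stand nearR",0,(272,242),(300,152)),("stand nearL",0,(97,219),(187,212)),
 ("rail L far",1,(500,38),(455,118)),("rail L near",1,(494,225),(580,222)),("rail R far",1,(632,38),(580,45)),("rail R near",1,(627,226),(710,135)),
 ("handle end",2,(370,512),(350,358)),("handle front",2,(221,467),(238,395)),("blade tipR",2,(42,382),(62,506)),("blade tipL",2,(20,464),(106,549)),("blade rearR",2,(190,424),(182,455)),("blade rearL",2,(168,507),(230,494))):
    print(n,*tri(t,T(k,*a),s,Z(k,*b)))
```

```text
blade 1421.0 [[330.0, 262.0], [320.0, 289.0], [271.0, 275.0], [279.0, 247.0]]
handle 466.5 [[387.0, 289.0], [387.0, 299.0], [336.0, 284.0], [339.0, 275.0]]
blade 793.5 [[341.0, 265.0], [300.0, 283.0], [285.0, 268.0], [327.0, 251.0]]
handle 256.5 [[383.0, 222.0], [347.0, 239.0], [342.0, 231.0], [378.0, 217.0]]
blade top q [[ 0.4869 -0.0114]
 [ 0.4245  0.0113]
 [ 0.4558  0.1249]
 [ 0.5208  0.1072]] [np.float64(0.12330939241387054), np.float64(0.0664037372283952), np.float64(0.11787924407002226), np.float64(0.06734378518435898)]
blade side q [[ 0.4249  0.0135]
 [ 0.4562  0.125 ]
 [ 0.5208  0.105 ]
 [ 0.4867 -0.0107]] [np.float64(0.06637731007648903), np.float64(0.11581781925043905), np.float64(0.06763580363714344), np.float64(0.12059665931781072)]
handle top q [[ 0.4283 -0.1358]
 [ 0.4066 -0.1358]
 [ 0.4383 -0.0244]
 [ 0.458  -0.0308]] [np.float64(0.10910887841594934), np.float64(0.021737523614537933), np.float64(0.11587825251502287), np.float64(0.020732527136534666)]
disc ((263.8940734863281, 175.01759338378906), (47.59459686279297, 48.14250946044922), 74.77308654785156) ((225.60662841
[... 1444 characters left out ...]
2228228531101293
stand nearR [0.6043 0.0807 0.0325] 0.005219715277817432
stand nearL [0.6133 0.2058 0.041 ] 0.012659111466223512
rail L far [0.6365 0.4614 0.0581] 0.0028528931122646815
rail L near [0.4975 0.4636 0.0539] 0.0026322924214016163
rail R far [0.6372 0.3633 0.0568] 0.0028867604664867224
rail R near [0.497  0.3641 0.0538] 0.003901983627189052
handle end [ 0.4212 -0.1419  0.0559] 0.007725770057952081
handle front [ 0.4542 -0.0319  0.0621] 0.005928397503467228
blade tipR [0.5191 0.1064 0.0028] 0.002459378199417491
blade tipL [0.4566 0.1235 0.0019] 7.442150553679557e-06
blade rearR [ 0.4884 -0.0075  0.002 ] 2.5962114678658107e-05
blade rearL [0.4251 0.0095 0.0016] 0.0015171147214142068
```

```bash
cat >> h.py <<'E'
from scipy.spatial.transform import Rotation as Ro
def quat(th,flip,tilt=0):
    # spatula axes -> tool axes; tilt>0 raises the blade's nose
    S=Ro.from_euler("z",th)*Ro.from_euler("y",-tilt)
    return (S*Ro.from_euler("z",np.pi*flip)*Ro.from_euler("x",np.pi)),S
def pose(c,th,flip,off=(.115,0,-.033),tilt=0):
    q,S=quat(th,flip,tilt);return list(np.array(c)-S.apply(off)),list(q.as_quat())
def along(c,th,d,z): return [c[0]+d*np.cos(th),c[1]+d*np.sin(th),z]
SP=(.4723,.058);THS=1.30;DI=(.681,.140);ST=(.680,.138);THD=-.111;RA=(.5685,.4085);THR=-.01
E
python3 - <<'E'
from h import *
np.set_printoptions(precision=4,suppress=True)
t,s=cam("top"),cam("side")
for n,a,b in(("farL",(514,360),(488,418)),("farR",(691,364),(563,378)),("nearR",(691,520),(656,410)),("nearL",(514,516),(583,462))):
    print(n,*tri(t,(450+(a[0]-400)/3,190+(a[1]-300)/3),s,(340+(b[0]-400)/3,130+(b[1]-300)/3)))
    print(plane(t,(450+(a[0]-400)/3,190+(a[1]-300)/3),.056))
DK=(.5464,-.4216)
print(sense()["qpos"])
for fl in(0,1):
  for n,c,th in(("sp",[*SP,0],THS),("sphi",[*SP,.15],THS),("pre",along(DI,THD,-.15,.033),THD),("prehi",along(DI,THD,-.15,.15),THD),("in",along(DI,THD,0,.033),THD),
   ("lift",along(DI,THD,0,.11),THD),("rk",along(RA,THR,0,.11),THR),("rkout",along(RA,THR,-.15,.04),THR),("dkpre",along(DK,-.02,-.14,.034),-.02),("dk",along(DK,-.02,-.012,.034),-.02)):
    q=solve_ik(*pose(c,th,fl));print(fl,n,None if q is None else np.array(q))
E
```

```text
farL [ 0.604  -0.3595  0.0562] 0.00026472477944687774
[ 0.604  -0.3597  0.056 ]
farR [ 0.6014 -0.4917  0.0525] 0.0021390929618015685
[ 0.6018 -0.4894  0.056 ]
nearR [ 0.4878 -0.4896  0.0499] 0.0016829365528536824
[ 0.4871 -0.4875  0.056 ]
nearL [ 0.4913 -0.361   0.0431] 0.0052697868464591
[ 0.489  -0.3585  0.056 ]
[ 1.1924  0.3323 -0.0647  1.4602  0.0216  1.3499 -0.0885]
0 sp [ 0.6831  0.2223 -0.7098  2.0879  0.1856  0.8924 -0.4025]
0 sphi [ 0.728  -0.0056 -0.698   1.9337 -0.0038  1.2122 -0.2395]
0 pre [ 0.6326  0.343  -1.2296  2.0335  0.3805  1.0227 -2.4649]
0 prehi [ 0.8791  0.1025 -1.3896  1.9023  0.1073  1.2226 -2.2281]
0 in [ 0.3377  0.5377 -0.8629  1.7011  0.4486  1.1132 -2.3408]
0 lift [ 0.4149  0.4795 -0.9697  1.6277  0.4119  1.2546 -2.3147]
0 rk [-0.9183  0.3531  0.1356  1.609  -0.0505  1.1829 -2.3527]
0 rkout [-1.1463  0.2238  0.1354  1.9364 -0.036   0.9837 -2.575 ]
0 dkpre [ 0.9801  0.2334 -0.1217  1.9354  0.0339  0.9747 -0.7482]
0 dk [ 0.8324  0.3998 -0.1521  1.7143  0.0687  1.0326 -0.9339]
1 sp [ 1.12    0.4174 -1.2253  2.0726  0.4785  0.9763  2.5125]
1 sphi None
1 pre [ 0.5992  0.3178 -1.1851  2.0344  0.3484  1.0123  0.702 ]
1 prehi [ 0.8692  0.098  -1.3774  1.9025  0.1023  1.2219  0.9174]
1 in [ 0.4686  0.6368 -1.0656  1.6951  0.599   1.1753  0.7029]
1 lift [ 0.4799  0.5283 -1.0745  1.6249  0.481   1.2803  0.7806]
1 rk [ 0.0469  0.6768 -1.2217  1.5557  0.6447  1.3669  0.3227]
1 rkout [-0.0801  0.456  -1.1119  1.8849  0.4616  1.0896  0.1866]
1 dkpre [ 1.3137  0.2697 -0.4946  1.918   0.1518  0.9903  2.3014]
1 dk [ 1.1503  0.4544 -0.5496  1.6961  0.2651  1.066   2.0674]
```

```bash
cat >> h.py <<'E'
DK=(.5455,-.4238);THK=-.014;F=0
def st(): 
    s=sense();print("t%.1f"%s["time"],np.round(s["qpos"],2),np.round(s["tcp_pos"],4),"w%.4f g%.1f"%(s["width"],s["grip_force"]),np.round(s["force"],1),np.round(s["wrist_torque"],2))
E
python3 - <<'E'
from h import *
reach(*pose([*SP,.12],THS,F)); p,q=pose([*SP,0.0],THS,F)
move_l(p,.12,guard=8); st(); gripper_close(); st()
p[2]+=.10; move_l(p,.1); sleep(.3); st()
for n,o in(("top",(250,200)),("side",(240,130))):
    c=cam(n);cv2.imwrite(f"pics/{n}2.png",cv2.resize(c["bgr"][o[1]:o[1]+150,o[0]:o[0]+200],(800,600),interpolation=cv2.INTER_CUBIC))
E
```

```text
t3.6 [ 0.67  0.22 -0.69  2.09  0.18  0.89 -0.4 ] [ 0.4421 -0.0528  0.0336] w0.0871 g0.0 [-0.2 -0.1  0.2] [-0.02 -0.08  0.05]
t4.7 [ 0.67  0.22 -0.69  2.09  0.18  0.89 -0.4 ] [ 0.4416 -0.0528  0.033 ] w0.0195 g30.0 [ 1.  -0.6  0.1] [-0.08 -0.13 -0.03]
t6.2 [ 0.72  0.06 -0.71  2.    0.04  1.1  -0.28] [ 0.4414 -0.0528  0.1327] w0.0198 g30.0 [ 0.2 -0.6 -2.5] [-0.22 -0.02  0.01]
```

View pics/side2.png

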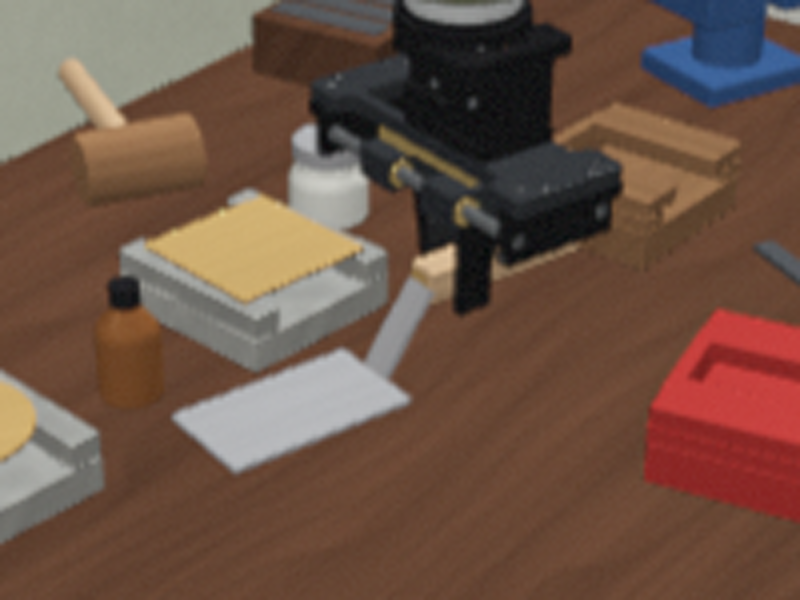

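The spatula is held. In the side view its blade corners are at about (284,234), (299,248), (326,218) and (342,230). I'll measure the blade pose from both views.

```bash
cat >> h.py <<'E'
def corners(c,poly,smax=45,vmin=140,z=None):
    h=cv2.cvtColor(c["bgr"],cv2.COLOR_BGR2HSV);m=((h[...,1]<smax)&(h[...,2]>vmin)).astype(np.uint8)
    a=np.zeros_like(m);cv2.fillPoly(a,[np.array(poly,np.int32)],1);m=cv2.morphologyEx(m&a,cv2.MORPH_OPEN,np.ones((5,5)))
    ct=max(cv2.findContours(m,0,1)[0],key=cv2.contourArea);return cv2.contourArea(ct),cv2.approxPolyN(ct,4)[0].astype(float)
def measure(TH,C):
    """blade corner triangulation around expected pose C,TH -> corners [tipR,tipL,rearR,rearL]"""
    S=Ro.from_euler("z",TH);E=np.array([S.apply([x,y,.003])+C for x,y in((.059,-.033),(.059,.033),(-.059,-.033),(-.059,.033))])
    V=[];o=[0,1,3,2]
    for n in("top","side"):
        c=cam(n);e=proj(c,E);m=e.mean(0);a,q=corners(c,(e[o]-m)*1.35+m)
        V.append((c,np.array([q[np.argmin(np.linalg.norm(q-k,axis=1))] for k in e])));print(n,a,(V[-1][1]-e).round(1).tolist())
    r=[tri(V[0][0],V[0][1][k],V[1][0],V[1][1][k]) for k in range(4)];P=np.array([x[0] for x in r])
    d=(P[0]+P[1]-P[2]-P[3])/2;w=(P[1]+P[3]-P[0]-P[2])/2
    print("gap",[round(x[1],4) for x in r],"ctr",P.mean(0).round(4),"yaw %.3f pitch %.3f roll %.3f"%(np.arctan2(d[1],d[0]),np.arcsin(d[2]/np.linalg.norm(d)),np.arcsin(w[2]/np.linalg.norm(w))),np.linalg.norm(d),np.linalg.norm(w))
    return P
E
python3 - <<'E'
from h import *
measure(THS,[*SP,.0997])
E
```

```text
top 1845.5 [[-0.1, 0.5], [-0.4, 0.5], [9.4, 2.2], [9.0, 3.1]]
side 820.0 [[-0.8, 0.1], [0.1, 0.6], [-1.5, 0.3], [7.5, -3.0]]
gap [np.float64(0.0024), np.float64(0.0001), np.float64(0.0197), np.float64(0.0006)] ctr [0.4712 0.0502 0.1008] yaw 1.327 pitch 0.026 roll 0.061 0.13516105581698018 0.0706482401026786
```

The blade tip corners agree with the expected held pose within 1 px; only the rear ones are spoiled by the neck. The blade is level and where I expect it, so I'll go under the disc.

Run:
```python
from h import *
p,q=pose(along(DI,THD,-.145,.12),THD,F); reach(p,q); st()
p,q=pose(along(DI,THD,-.145,.0325),THD,F); move_l(p,.12); sleep(.2); st()
tiles(cam("side"),[(165,190),(220,190),(265,200),(200,220)],"pics/s3.png")
tiles(cam("top"),[(200,130),(220,180),(265,220),(240,130)],"pics/t3.png")
measure(THD,along(DI,THD,-.145,.0325))
```

```text
t8.1 [ 0.44  0.08 -0.93  1.94  0.07  1.15 -2.21] [0.4227 0.1684 0.1529] w0.0199 g30.0 [-0.1  0.4 -2.1] [0.07 0.24 0.  ]
t9.1 [ 0.37  0.23 -0.91  2.03  0.22  0.98 -2.33] [0.4231 0.1689 0.0661] w0.0199 g30.0 [ 0.2  0.4 -2. ] [ 0.05  0.26 -0.02]
top 1536.5 [[0.2, -0.0], [0.0, 0.4], [0.6, -1.8], [-2.3, 19.6]]
side 440.0 [[-14.1, -0.2], [-11.6, -2.8], [-12.9, 8.5], [-0.1, -0.6]]
gap [np.float64(0.0334), np.float64(0.0275), np.float64(0.0262), np.float64(0.0295)] ctr [0.5373 0.1663 0.0372] yaw -0.098 pitch 0.033 roll 0.401 0.1374754256901099 0.07247675669311618
```

View pics/s3.png

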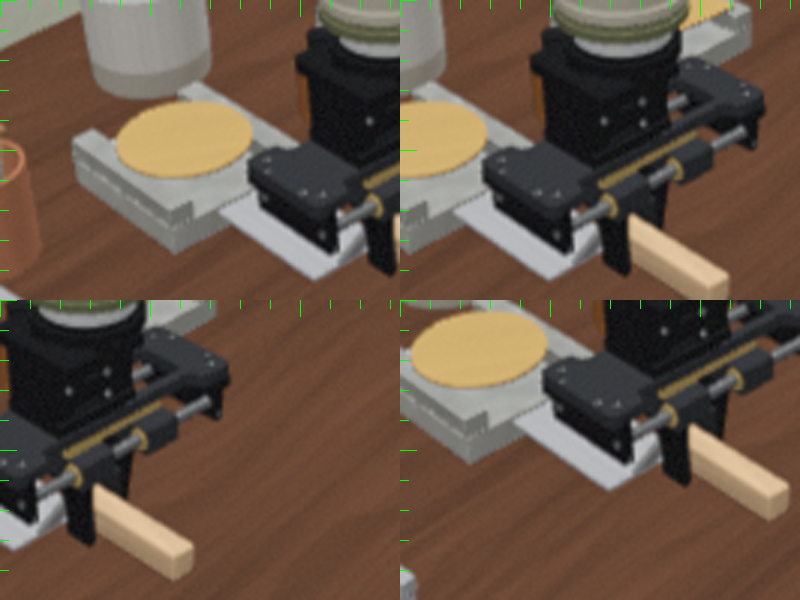

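The side view shows the blade level just in front of the channel mouth, with its tip near (239,260). The top view tip is within 0.4 px of plan. I'll insert and lift.

Run:
```python
from h import *
p,q=pose(along(DI,THD,0,.0325),THD,F); print(move_l(p,.07,guard=6)); sleep(.2); st()
p,q=pose(along(DI,THD,0,.040),THD,F); move_l(p,.03); st()
p,q=pose(along(DI,THD,0,.052),THD,F); move_l(p,.02); sleep(.2); st()
p,q=pose(along(DI,THD,0,.095),THD,F); move_l(p,.05); sleep(.5); st()
tiles(cam("side"),[(165,170),(190,190),(165,220),(200,220)],"pics/s4.png")
c=cam("top");h=cv2.cvtColor(c["bgr"][130:220,225:303],cv2.COLOR_BGR2HSV);m=((h[...,1]>80)&(h[...,2]>160)).astype(np.uint8)
ct=max(cv2.findContours(m,0,1)[0],key=cv2.contourArea);e=cv2.fitEllipse(cv2.convexHull(ct));print(e,plane(c,np.array(e[0])+[225,130],.102))
```

```text
False
t11.8 [ 0.28  0.51 -0.78  1.7   0.4   1.09 -2.31] [0.5666 0.1527 0.0655] w0.0198 g30.0 [-0.5 -0.6 -2.5] [0.06 0.22 0.03]
t12.2 [ 0.29  0.5  -0.79  1.7   0.39  1.11 -2.3 ] [0.5668 0.1528 0.0733] w0.0198 g30.0 [ 0.2 -0.3 -2.3] [ 0.03  0.19 -0.04]
t13.1 [ 0.29  0.49 -0.8   1.69  0.38  1.13 -2.29] [0.5666 0.1527 0.0849] w0.0198 g30.0 [ 0.3  0.3 -3.7] [ 0.05  0.16 -0.02]
t14.6 [ 0.31  0.44 -0.82  1.65  0.34  1.2  -2.27] [0.5667 0.1527 0.128 ] w0.0196 g30.0 [-0.4 -0.2 -3.3] [0.11 0.27 0.05]
((38.955204010009766, 45.38484191894531), (42.98160934448242, 48.24882507324219), 94.11640167236328) [0.67004364 0.13195182 0.102     ]
```

View pics/s4.png

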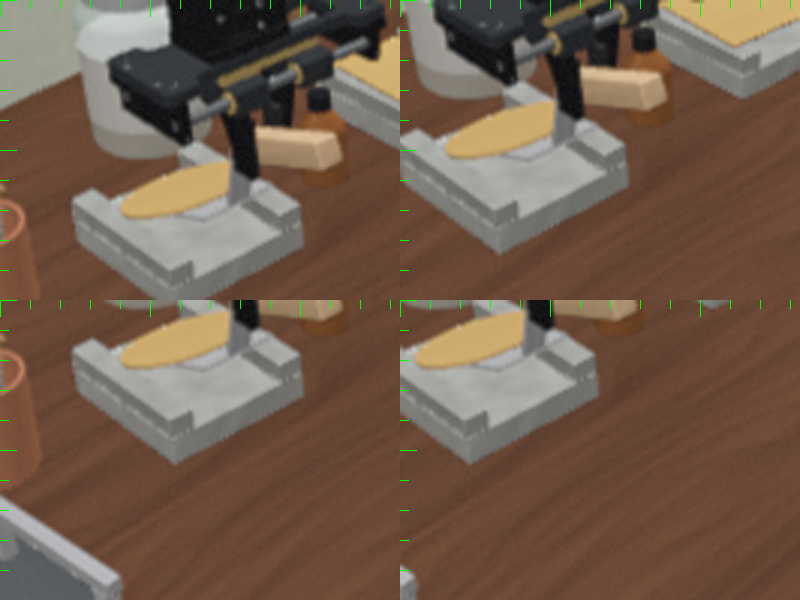

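The spatula has pivoted nose-down in the pinch. The disc's front rests on the stand and its rear on the blade; the force reads 3.3 N, short of the full weight. The pads alone can't hold this moment.

To fix it:
1. Lower the disc back onto the ridges and lay the blade flat on the channel floor.
2. Regrip with the tool leaning back, so the handle's rear bears against the gripper body.

First I'll check that the leaning poses are reachable.

```bash
cat >> h.py <<'E'
def lean(c,th,b,h=0.0,gx=-.102,flip=0,nose=0.0):
    """blade centre c level; tool leaning back by b+nose; handle h behind the grasp point"""
    S=Ro.from_euler("z",th)*Ro.from_euler("y",-nose)
    q=S*Ro.from_euler("y",-b)*Ro.from_euler("z",np.pi*flip)*Ro.from_euler("x",np.pi)
    g=np.array(c)+S.apply([gx,0,.052]);return list(g+q.apply([0,0,.019+h])),list(q.as_quat())
E
python3 - <<'E'
from h import *
q=[.31,.44,-.82,1.65,.34,1.2,-2.27]
for fl in(0,1):
 for b in(.45,.6,.78):
  for n,c,th in(("floor",along(DI,THD,0,.025),THD),("lift",along(DI,THD,0,.10),THD),("back",along(DI,THD,-.1,.10),THD),("rkhi",along(RA,THR,0,.10),THR),("rk",along(RA,THR,0,.04),THR),("rkout",along(RA,THR,-.14,.04),THR),("dkpre",along(DK,THK,-.14,.034),THK),("dk",along(DK,THK,-.012,.034),THK)):
    r=solve_ik(*lean(c,th,b,flip=fl));print(fl,b,n,None if r is None else np.round(r,2))
E
```

```text
0 0.45 floor [-0.4   0.21 -0.06  2.07  0.52  0.53 -2.55]
0 0.45 lift [ 0.31  0.18 -0.82  1.98  0.58  0.74 -2.54]
0 0.45 back [ 0.42 -0.08 -0.97  2.16  0.33  0.69 -2.47]
0 0.45 rkhi [-1.83  0.31  0.97  1.92  0.14  0.77 -2.59]
0 0.45 rk [-1.8   0.44  0.97  1.97 -0.    0.64 -2.51]
0 0.45 rkout None
0 0.45 dkpre [ 1.67  0.21 -0.59  2.08 -0.43  0.71 -0.19]
0 0.45 dk [ 1.22  0.3  -0.38  1.95 -0.38  0.65 -0.44]
0 0.6 floor [-1.43  0.29  1.01  2.22  0.33  0.28 -2.48]
0 0.6 lift None
0 0.6 back [ 0.6  -0.2  -1.17  2.26  0.39  0.53 -2.59]
0 0.6 rkhi [-2.14  0.49  1.3   2.01  0.03  0.63 -2.56]
0 0.6 rk [-2.03  0.58  1.18  2.05 -0.05  0.51 -2.56]
0 0.6 rkout [-0.15  0.59 -1.38  2.1   1.28  1.3   2.57]
0 0.6 dkpre [ 2.14  0.34 -1.02  2.12 -0.44  0.64 -0.07]
0 0.6 dk [ 1.09  0.28 -0.15  2.03 -0.81  0.62 -0.01]
0 0.78 floor None
0 0.78 lift None
0 0.78 back [ 0.8  -0.48 -1.37  2.37  0.2   0.29 -2.54]
0 0.78 rkhi None
0 0.78 rk [-2.2   0.82  1.32  2.13 -0.24  0.38 -2.53]
0 0.78 rkout [-0.35  0.55 -1.24  2.15  1.39  1.37  2.4 ]
0 0.78 dkpre [ 2.15  0.38 -0.92  2.16 -0.78  0.65  0.33]
0 0.78 dk [ 1.63
[... 631 characters left out ...]
  1.01  0.86  0.07]
1 0.6 rkhi [-0.02  0.49 -1.24  1.92  1.18  1.14 -0.2 ]
1 0.6 rk [-0.04  0.65 -1.24  1.96  1.37  1.18 -0.33]
1 0.6 rkout [-0.24  0.45 -1.23  2.11  1.17  1.17 -0.53]
1 0.6 dkpre None
1 0.6 dk [ 1.99  0.62 -1.23  1.99  0.23  0.53  2.33]
1 0.78 floor [ 0.36  0.36 -1.    2.24  1.65  0.71 -0.44]
1 0.78 lift [ 0.54  0.15 -1.15  2.2   1.3   0.61 -0.13]
1 0.78 back [ 0.44 -0.22 -1.13  2.37  0.9   0.47 -0.01]
1 0.78 rkhi [-0.08  0.51 -1.24  2.    1.41  1.22 -0.41]
1 0.78 rk [-0.23  0.55 -1.05  2.04  1.49  1.16 -0.54]
1 0.78 rkout [-0.35  0.55 -1.24  2.15  1.39  1.37 -0.74]
1 0.78 dkpre [ 1.36  0.23 -0.06  2.2  -1.12  0.83 -2.58]
1 0.78 dk [ 2.18  0.88 -1.4   2.06  0.47  0.44  2.26]
```

Run:
```python
from h import *
p,q=pose(along(DI,THD,0,.0252),THD,F); print(move_l(p,.05,guard=12)); sleep(.2); st()
c=cam("side");tiles(c,[(165,170),(165,200),(165,190),(200,190)],"pics/s5.png")
```

```text
True
t16.3 [ 0.28  0.52 -0.78  1.71  0.4   1.08 -2.31] [0.5666 0.1526 0.0585] w0.0198 g30.0 [-1.4 -1.5  5.4] [-0.12  0.05  0.01]
```

View pics/s5.png

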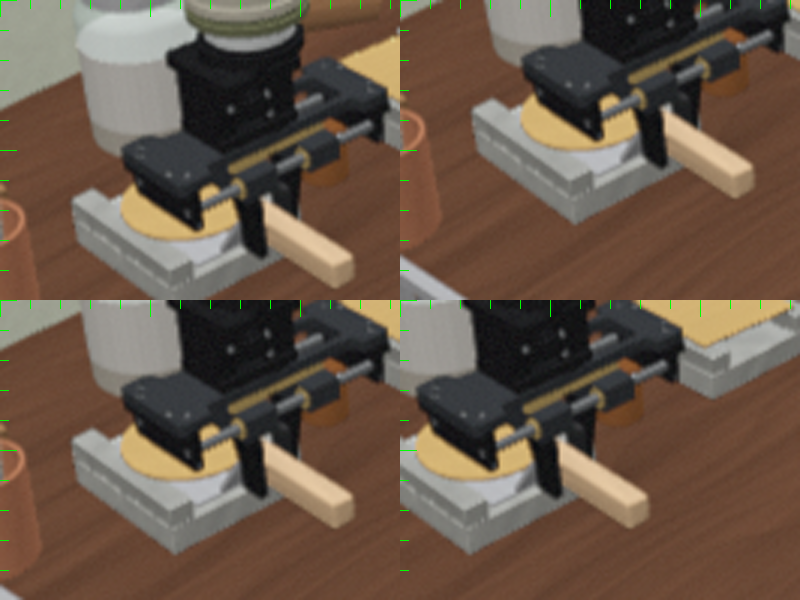

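The disc is flat on its ridges again and the blade is on the channel floor under it. I'll release, retreat straight up, re-measure the disc and the handle, and prepare the leaning grip.

```bash
cat >> h.py <<'E'
def disc(roi=(215,130,305,222),zs=.047,sroi=None):
    c=cam("top");x0,y0,x1,y1=roi;h=cv2.cvtColor(c["bgr"][y0:y1,x0:x1],cv2.COLOR_BGR2HSV);m=((h[...,1]>80)&(h[...,2]>160)).astype(np.uint8)
    ct=max(cv2.findContours(m,0,1)[0],key=cv2.contourArea);e=cv2.fitEllipse(ct);print("disc px",np.round(e[0],1)+[x0,y0],np.round(e[1],1),"->",plane(c,np.array(e[0])+[x0,y0],zs).round(4));return c
E
python3 - <<'E'
from h import *
s=sense();p=np.array(s["tcp_pos"]);open_jaws()
p[2]+=.15;move_l(list(p),.15)
# jaws up; wrist turn high above
B,Hh=.65,.008
c0=along(DI,THD,0,.0252)
P,Q=lean(c0,THD,B,Hh,flip=1); z=Ro.from_quat(Q).apply([0,0,1])
for d in(.0,.05,.1):
    r=solve_ik(list(np.array(P)-d*z),Q);print(d,None if r is None else np.round(r,2))
st()
c=disc()
# blade/handle in top view
h=cv2.cvtColor(c["bgr"],cv2.COLOR_BGR2HSV);m=((h[...,1]>60)&(h[...,2]>185)).astype(np.uint8);m[:212]=0;m[300:]=0;m[:,:225]=0;m[:,310:]=0
cs=[k for k in cv2.findContours(m,0,1)[0] if cv2.contourArea(k)>60]
for k in cs:
    r=cv2.minAreaRect(k);bp=cv2.boxPoints(r);print(r,[plane(c,b,.088)[:2].round(4) for b in bp])
E
```

```text
0.0 [ 0.49  0.43 -1.11  2.16  1.43  0.72 -0.15]
0.05 [ 0.61  0.27 -1.24  2.19  1.22  0.68 -0.03]
0.1 [ 0.78 -0.03 -1.36  2.21  0.78  0.54  0.28]
t18.8 [ 0.33  0.37 -0.84  1.55  0.28  1.35 -2.22] [0.5662 0.1524 0.2075] w0.0871 g0.0 [ 0.7 -0.3  0.9] [0.03 0.01 0.01]
disc px [264.5 176.1] [44.5 47.8] -> [0.6787 0.1378 0.047 ]
```

Run:
```python
from h import *
B,Hh=.65,.008
c0=along(DI,THD,0,.0252)
P,Q=lean(c0,THD,B,Hh,flip=1); z=Ro.from_quat(Q).apply([0,0,1]);P=np.array(P)
for up in(.12,.09,.06):
    r=solve_ik(list(P-.08*z+[0,0,up]),Q)
    if r is not None: break
print(up,r); move_j(r); st()
c=disc()
h=cv2.cvtColor(c["bgr"],cv2.COLOR_BGR2HSV);m=((h[...,1]>60)&(h[...,2]>185)).astype(np.uint8);m[:212]=0;m[300:]=0;m[:,:225]=0;m[:,310:]=0
for k in cv2.findContours(m,0,1)[0]:
    if cv2.contourArea(k)>20: r=cv2.minAreaRect(k);print(r,[plane(c,b,.088)[:2].round(4) for b in cv2.boxPoints(r)])
for n in("top","side"): cv2.imwrite(f"pics/{n}6.png",cam(n)["bgr"])
a=cv2.resize(cv2.imread("pics/top6.png")[120:320,200:400],(400,400));b=cv2.resize(cv2.imread("pics/side6.png")[120:320,130:330],(400,400));cv2.imwrite("pics/both6.png",np.hstack([a,b]))
```

```text
0.12 [ 0.57214952 -0.23753497 -1.02606349  2.07900591  0.25028967  0.65436565
  0.80380684]
t21.4 [ 0.57 -0.24 -1.03  2.08  0.25  0.65  0.8 ] [0.5478 0.1549 0.2394] w0.0870 g0.0 [0.2 0.2 0.3] [0.17 0.62 0.05]
disc px [263.9 177.3] [47.2 48.2] -> [0.6758 0.1391 0.047 ]
((251.5, 247.5), (5.0, 9.0), 90.0) [array([0.5212, 0.1682]), array([0.5214, 0.1488]), array([0.5106, 0.1486]), array([0.5105, 0.168 ])]
((254.40003967285156, 226.80001831054688), (9.674708366394043, 27.287641525268555), 7.125016689300537) [array([0.5326, 0.1664]), array([0.5912, 0.16  ]), array([0.5888, 0.1392]), array([0.5301, 0.1456])]
```

View pics/both6.png

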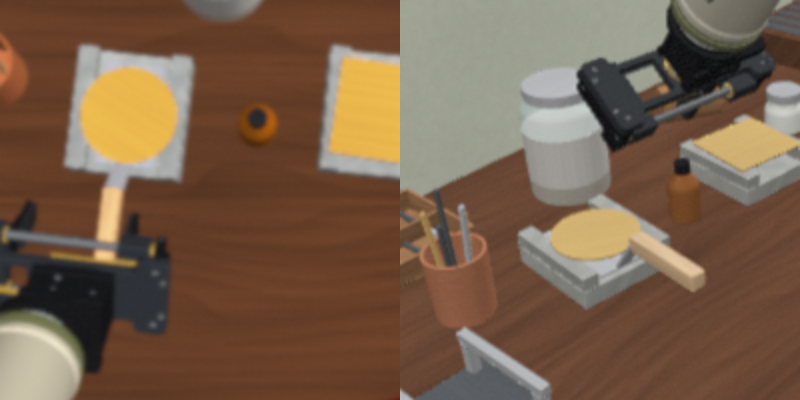

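The top view shows the disc flat and centred on the stand at about (264,177) full-frame. The side view shows the handle sticking out free. The handle's front edge measures (0.590, 0.150), as predicted. I'll make the leaning grip.

Run:
```python
from h import *
B,Hh=.65,.008
c0=along((.680,.140),THD,0,.0252)
P,Q=lean(c0,THD,B,Hh,flip=1); z=Ro.from_quat(Q).apply([0,0,1]);P=np.array(P)
move_l(list(P-.08*z),.15,ori=Q); st()
print(move_l(list(P),.08,guard=4)); sleep(.2); st()
gripper_close(); sleep(.2); st()
```

```text
t22.8 [ 0.74  0.13 -1.35  2.21  1.03  0.62  0.1 ] [0.5468 0.1552 0.1197] w0.0871 g0.0 [-0.3  0.2 -0.3] [ 0.19  0.57 -0.  ]
False
t24.2 [ 0.49  0.42 -1.11  2.16  1.43  0.72 -0.15] [0.5949 0.1494 0.0561] w0.0867 g0.0 [0.2 0.9 0.8] [0.19 0.56 0.02]
t25.5 [ 0.49  0.42 -1.11  2.16  1.43  0.72 -0.15] [0.5949 0.1495 0.0557] w0.0198 g30.0 [-0.  0. -1.] [0.18 0.57 0.03]
```

```bash
cat >> h.py <<'E'
def go(c,th,v,nose=0.0,b=.65,h=.008,guard=None):
    p,q=lean(c,th,b,h,flip=1,nose=nose);return move_l(p,v,ori=q,guard=guard)
E
python3 - <<'E'
from h import *
C=(.680,.140)
go(along(C,THD,0,.0325),THD,.04); sleep(.2); st()
go(along(C,THD,-.003,.0325),THD,.04)
for z in(.041,.046,.052,.060):
    go(along(C,THD,-.003,z),THD,.02); sleep(.25); st()
cv2.imwrite("pics/s7.png",cam("side")["bgr"][150:300,130:330])
for r in((215,130,305,222),): disc(r,.067)
c=cam("side");h=cv2.cvtColor(c["bgr"][200:260,185:265],cv2.COLOR_BGR2HSV);m=((h[...,1]>75)&(h[...,2]>150)).astype(np.uint8)
ct=max(cv2.findContours(m,0,1)[0],key=cv2.contourArea);print(cv2.boundingRect(ct),cv2.fitEllipse(ct))
E
```

```text
t26.0 [ 0.5   0.41 -1.12  2.16  1.4   0.72 -0.13] [0.5947 0.1494 0.0628] w0.0199 g30.0 [-1.1  0.3 -2. ] [0.25 1.05 0.04]
t27.1 [ 0.52  0.38 -1.14  2.16  1.36  0.71 -0.1 ] [0.5918 0.1497 0.0713] w0.0194 g30.0 [-0.8 -0.6 -3.6] [ 0.21  1.69 -0.14]
t27.7 [ 0.53  0.37 -1.15  2.15  1.34  0.71 -0.08] [0.5918 0.1498 0.0764] w0.0199 g30.0 [-0.  -0.1 -5.4] [ 0.28  1.78 -0.03]
t28.4 [ 0.55  0.36 -1.17  2.15  1.32  0.71 -0.06] [0.5918 0.1498 0.0824] w0.0196 g30.0 [-0.4 -0.4 -5.9] [0.32 1.83 0.  ]
t29.2 [ 0.57  0.34 -1.18  2.15  1.29  0.7  -0.03] [0.5918 0.1499 0.0904] w0.0199 g30.0 [-0.2 -0.2 -5.9] [0.3  1.78 0.02]
disc px [262.8 175.8] [48.  49.1] -> [0.6755 0.139  0.067 ]
(19, 21, 23, 23) ((28.702287673950195, 33.21294021606445), (15.577577590942383, 25.113779067993164), 137.5433349609375)
```

Run:
```python
import cv2;cv2.imwrite("pics/s7b.png",cv2.resize(cv2.imread("pics/s7.png"),(800,600),interpolation=cv2.INTER_CUBIC))
```

```text
(no output)
```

View pics/s7b.png

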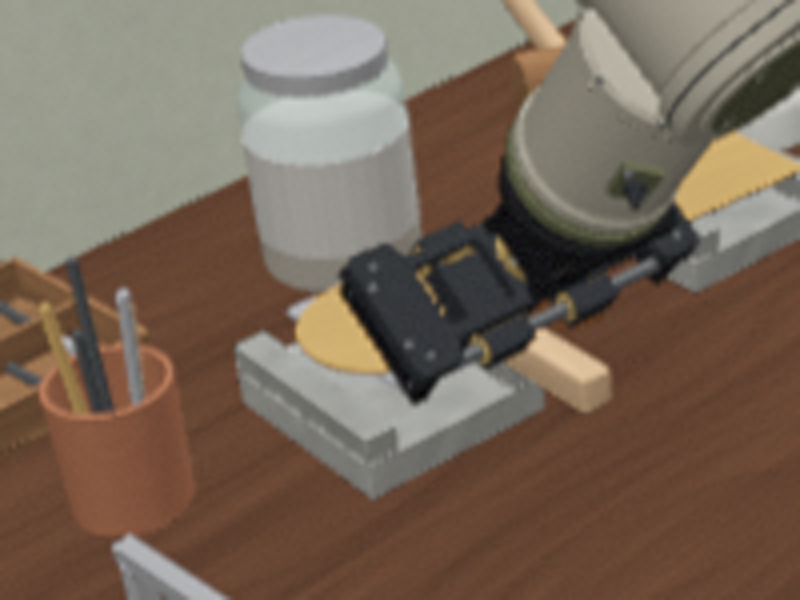

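Run:
```python
from h import *
C=(.680,.140)
S=Ro.from_euler("z",THD);b=np.array(along(C,THD,-.003,.060))
c=cam("side");print("pred tip corners, handle-end top corner",proj(c,[S.apply(v)+b for v in((.059,-.033,.003),(.059,.033,.003),(-.202,-.010,.063),(-.202,.01,.041))]).round(1).tolist(),"seen tip~(203,228), handle end top-right (282.5,242.5), bottom (277,252.5)")
t=cam("top");cup=plane(t,(188,147),.085);print("cup",cup,"bottle",plane(t,(329,180),.085))
go(along(C,THD,-.003,.115),THD,.06); sleep(.3); st(); 
c=cam("top")
for nm,w,th in(("mid",(.63,.145,.115),-.1),("hi",(RA[0]+.0015,RA[1]+.001,.115),THR),("lo",(RA[0]+.0015,RA[1]+.001,.038),THR),("out",along(RA,THR,-.145,.038),THR)):
    r=solve_ik(*lean(w,th,.65,.008,flip=1));print(nm,None if r is None else np.round(r,2))
```

```text
pred tip corners, handle-end top corner [[223.5, 216.7], [201.2, 226.7], [282.7, 241.5], [276.1, 253.9]] seen tip~(203,228), handle end top-right (282.5,242.5), bottom (277,252.5)
cup [0.73486169 0.30128807 0.085     ] bottle [ 0.66383467 -0.00741419  0.085     ]
t30.8 [ 0.73  0.23 -1.32  2.1   1.05  0.69  0.19] [0.5918 0.1499 0.1453] w0.0194 g30.0 [ 0.  -0.  -5.7] [0.28 1.79 0.  ]
mid [ 0.9  -0.05 -1.43  2.19  0.69  0.52  0.4 ]
hi [-0.03  0.48 -1.24  1.92  1.23  1.15 -0.23]
lo [-0.15  0.57 -1.09  1.98  1.37  1.1  -0.38]
out [-0.27  0.5  -1.24  2.13  1.26  1.23 -0.62]
```

The predicted and seen points agree within 1.5 px, so sag is only about 0.02 rad. The full weight of 5.7 N is on the tool. I'll carry past the cup with a waypoint and lower onto the rack.

Run:
```python
from h import *
go((.605,.235,.115),-.06,.1,nose=.02); st()
go((RA[0]+.0015,RA[1]+.001,.115),THR,.1,nose=.02); sleep(.3); st()
c=disc((100,150,200,270),.122)
h=cv2.cvtColor(c["bgr"][180:265,100:190],cv2.COLOR_BGR2HSV)
x=proj(c,[[*RA,.122]]);print("target px",x)
```

```text
t32.2 [ 0.56  0.14 -1.39  2.16  1.02  0.75  0.01] [0.5193 0.2395 0.1437] w0.0196 g30.0 [ 0.7 -1.3 -6.1] [ 0.19  1.8  -0.  ]
t34.4 [-0.05  0.47 -1.21  1.94  1.25  1.14 -0.26] [0.4839 0.4102 0.1438] w0.0195 g30.0 [-0.3  0.4 -5.8] [ 0.11  1.84 -0.01]
disc px [131.  220.7] [50.8 52.7] -> [0.569  0.4072 0.122 ]
target px [[130.41373907 220.93513536]]
```

Run:
```python
from h import *
R2=(RA[0]+.0015,RA[1]+.002)
go((*R2,.062),THR,.08,nose=.02)
go((*R2,.044),THR,.02,nose=.02); st()
go((*R2,.036),THR,.03,nose=.02); sleep(.4); st(); disc((100,150,200,270),.059)
go(along(R2,THR,-.02,.036),THR,.05,nose=.02); st(); disc((100,150,200,270),.059)
go(along(R2,THR,-.145,.036),THR,.1,nose=.02); sleep(.2); st(); disc((100,150,200,270),.059)
```

```text
t36.3 [-0.15  0.58 -1.11  1.98  1.39  1.12 -0.4 ] [0.4838 0.4115 0.073 ] w0.0199 g30.0 [ 0.  -0.8 -2.6] [ 0.09  1.09 -0.01]
t37.1 [-0.16  0.59 -1.1   1.99  1.41  1.12 -0.42] [0.4838 0.4114 0.0649] w0.0198 g30.0 [-0.3 -0.6 -1.8] [ 0.15  1.07 -0.02]
disc px [141.4 223.2] [47.9 49.3] -> [0.5692 0.4088 0.059 ]
t37.7 [-0.17  0.58 -1.11  2.01  1.4   1.14 -0.45] [0.4637 0.4117 0.0649] w0.0198 g30.0 [-0.3  0.2 -2.9] [0.09 1.09 0.03]
disc px [141.4 223.1] [48.1 49.3] -> [0.5695 0.4087 0.059 ]
t39.4 [-0.3   0.52 -1.21  2.13  1.29  1.24 -0.65] [0.3391 0.4126 0.0648] w0.0194 g30.0 [ 0.1 -0.3 -2. ] [0.02 1.04 0.03]
disc px [141.4 223.3] [48.4 49.4] -> [0.5691 0.4087 0.059 ]
```

The disc is down on the rack within 1 mm of centre and stayed there as the blade withdrew. Next is the dock, so I'll check which poses are reachable, either direct or via a set-down and vertical regrip.

Run:
```python
from h import *
f=lambda r:None if r is None else np.round(r,2).tolist()
for n,d,z in(("dkpre",-.14,.034),("dk",-.012,.034),("dkhi",-.14,.12)):
    print(n,f(solve_ik(*lean(along(DK,THK,d,z),THK,.65,.008,flip=1,nose=.02))))
print("up",f(solve_ik(*lean(along(RA,THR,-.145,.12),THR,.65,.008,flip=1,nose=.02))))
for c in((.53,-.06),(.50,.06),(.47,.058),(.55,-.15)):
  for th in(-.6,-.3,0,.3,.6,1.3):
    print(c,th,f(solve_ik(*lean((*c,.002),th,.65,.008,flip=1,nose=.02))),"V0",f(solve_ik(*pose((*c,0),th,0)))is not None,"V1",f(solve_ik(*pose((*c,0),th,1))) is not None)
```

```text
dkpre [0.37, 0.32, 0.95, 2.22, -1.23, 0.97, -2.58]
dk [2.02, 0.67, -1.23, 2.02, 0.19, 0.45, 2.41]
dkhi None
up [-0.12, 0.34, -1.38, 2.07, 1.1, 1.24, -0.45]
(0.53, -0.06) -0.6 None V0 True V1 True
(0.53, -0.06) -0.3 None V0 True V1 True
(0.53, -0.06) 0 None V0 True V1 True
(0.53, -0.06) 0.3 None V0 True V1 True
(0.53, -0.06) 0.6 [0.44, 0.15, 0.13, 2.36, -1.15, 0.7, -2.6] V0 True V1 True
(0.53, -0.06) 1.3 [0.81, 0.53, -0.26, 1.82, -0.57, 1.1, -2.51] V0 True V1 True
(0.5, 0.06) -0.6 [0.26, 0.31, -1.17, 2.36, 1.2, 1.07, -0.77] V0 True V1 True
(0.5, 0.06) -0.3 None V0 True V1 True
(0.5, 0.06) 0 None V0 True V1 True
(0.5, 0.06) 0.3 None V0 True V1 True
(0.5, 0.06) 0.6 None V0 True V1 True
(0.5, 0.06) 1.3 [0.83, 0.4, -0.46, 2.05, -0.63, 0.92, -2.58] V0 True V1 True
(0.47, 0.058) -0.6 [0.27, 0.26, -1.23, 2.41, 1.14, 1.05, -0.8] V0 True V1 True
(0.47, 0.058) -0.3 None V0 True V1 True
(0.47, 0.058) 0 None V0 True V1 True
(0.47, 0.058) 0.3 None V0 True V1 True
(0.47, 0.058) 0.6 None V0 True V1 True
(0.47, 0.058) 1.3 [0.87, 0.36, -0.46, 2.11, -0.65, 0.93, -2.54] V0 True V1 True
(0.55, -0.15) -0.6 None V0 True V1 True
(0.55, -0.15) -0.3 None V0 True V1 True
(0.55, -0.15) 0 None V0 True V1 True
(0.55, -0.15) 0.3 None V0 True V1 True
(0.55, -0.15) 0.6 [0.59, 0.29, 0.14, 2.18, -1.06, 0.81, -2.58] V0 True V1 True
(0.55, -0.15) 1.3 [0.89, 0.65, -0.26, 1.61, -0.49, 1.21, -2.51] V0 True V1 True
```

Run:
```python
from h import *
c0=along(RA,THR,-.145,.036)
go((c0[0],.485,.036),THR,.1,nose=.02)
print(go((c0[0],.485,.0015),THR,.05,nose=.02,guard=4)); st()
open_jaws(); s=sense(); z=Ro.from_quat(s["orientation"]).apply([0,0,1]);p=np.array(s["tcp_pos"])
move_l(list(p-.09*z),.2); st()
C=(c0[0],.485)
for n,c,th in(("a",[*C,.07],THR),("b",[*C,0],THR),("mid",[.55,0,.19],0),("dk",along(DK,THK,-.14,.12),THK)):
  for fl in(0,1):
    r=solve_ik(*pose(c,th,fl));print(n,fl,None if r is None else np.round(r,2))
# handle in the top view
t=cam("top");h=cv2.cvtColor(t["bgr"],cv2.COLOR_BGR2HSV);m=((h[...,1]>60)&(h[...,1]<160)&(h[...,2]>185)).astype(np.uint8)
e=proj(t,[[*along(C,THR,-.146,.063)]])[0];m2=np.zeros_like(m);cv2.circle(m2,tuple(int(v) for v in e),40,1,-1);m&=m2
for k in cv2.findContours(m,0,1)[0]:
    if cv2.contourArea(k)>20: r=cv2.minAreaRect(k);print(e,r,[plane(t,b,.063)[:2].round(4) for b in cv2.boxPoints(r)])
print(corners(t,proj(t,[along((C[0],C[1]+.05),0,x,.003) for x in(-.07,.07)]+[along((C[0],C[1]-.05),0,x,.003) for x in(.07,-.07)])))
print(proj(t,[[C[0]+x,C[1]+y,.003] for x,y in((.059,.033),(.059,-.033),(-.059,-.033),(-.059,.033))]))
```

```text
True
t41.0 [-0.52  0.7  -1.08  1.97  1.39  1.33 -0.7 ] [0.337  0.4853 0.03  ] w0.0196 g30.0 [-0.7 -0.2  4.7] [ 0.07  0.13 -0.12]
t42.9 [-0.52  0.58 -1.21  1.96  1.24  1.42 -0.66] [0.2819 0.485  0.0995] w0.0869 g0.0 [ 0.6 -1.  -0.9] [ 0.11  0.59 -0.01]
a 0 [-1.53  0.35  0.54  1.76 -0.2   1.08 -2.51]
a 1 [-0.14  0.7  -1.29  1.69  0.7   1.3  -0.01]
b 0 [-1.53  0.45  0.54  1.81 -0.28  0.95 -2.45]
b 1 [-0.16  0.81 -1.26  1.74  0.83  1.23 -0.08]
mid 0 [ 0.61 -0.07 -0.67  1.9  -0.04  1.3  -1.62]
mid 1 [ 0.97 -0.08 -1.01  1.89 -0.07  1.3   1.56]
dk 0 [ 0.75  0.13  0.14  1.86 -0.02  1.15 -0.69]
dk 1 [ 1.98  0.42 -1.31  1.8   0.43  1.25  2.11]
[101.59686363 355.94467879] ((102.93965911865234, 353.0258483886719), (11.509516716003418, 46.449119567871094), 3.3664608001708984) [array([0.2345, 0.4977]), array([0.3347, 0.495 ]), array([0.3335, 0.4696]), array([0.2333, 0.4725])]
(1490.5, array([[132., 263.],
       [130., 313.],
       [100., 322.],
       [102., 262.]]))
[[102.47577752 262.16619312]
 [130.69573221 262.38259336]
 [129.22774696 313.46454558]
 [100.84907919 313.20932159]]
```

Run:
```python
from h import *
C=(along(RA,THR,-.145,0)[0],.485)
reach(*pose([*C,.06],THR,1)); p,q=pose([*C,0],THR,1); print(move_l(p,.12,guard=8)); gripper_close(); st()
p[2]+=.15; move_l(p,.25); 
reach(*pose([.55,0,.19],0,1)); reach(*pose(along(DK,THK,-.14,.12),THK,1)); st()
p,q=pose(along(DK,THK,-.14,.0345),THK,1); move_l(p,.15); sleep(.1); st()
t,s=cam("top"),cam("side")
S=Ro.from_euler("z",THK);b=np.array(along(DK,THK,-.14,.0345))
E=[S.apply(v)+b for v in((.059,-.033,.003),(.059,.033,.003),(-.059,.033,.003),(-.059,-.033,.003))]
for c in(t,s):
    e=proj(c,E);a,qd=corners(c,(e-e.mean(0))*1.25+e.mean(0));print(a,e.round(1).tolist(),qd.tolist())
```

```text
False
t45.3 [-0.18  0.78 -1.22  1.74  0.79  1.2  -0.06] [0.3085 0.4861 0.033 ] w0.0196 g30.0 [ 0.2 -0.5  0.2] [ 0.02 -0.1  -0.05]
t49.5 [ 1.47  0.19 -0.66  1.82  0.13  1.17  2.33] [ 0.2918 -0.4194  0.1534] w0.0192 g30.0 [-0.   0.7 -1.9] [0.08 0.02 0.1 ]
t50.4 [ 1.44  0.3  -0.64  1.9   0.21  1.    2.27] [ 0.2912 -0.4209  0.0688] w0.0198 g30.0 [ 0.2 -0.1 -2. ] [ 0.1   0.05 -0.04]
1605.5 [[529.2, 273.6], [499.5, 273.0], [499.4, 326.2], [529.3, 326.9]] [[529.0, 273.0], [529.0, 340.0], [499.0, 325.0], [500.0, 273.0]]
394.0 [[426.6, 176.5], [414.9, 184.6], [452.2, 197.1], [463.3, 188.3]] [[461.0, 187.0], [453.0, 197.0], [415.0, 184.0], [426.0, 176.0]]
```

Run:
```python
from h import *
p,q=pose(along(DK,THK,-.015,.0345),THK,1); print(move_l(p,.07,guard=10)); st()
s=sense();p=np.array(s["tcp_pos"]);p[2]-=.004;print(move_l(list(p),.03,guard=3)); st()
open_jaws(); p=np.array(sense()["tcp_pos"]);p[2]+=.12;move_l(list(p),.15); sleep(.3); st()
t=cam("top");disc((100,150,200,270),.059)
h=cv2.cvtColor(t["bgr"],cv2.COLOR_BGR2HSV)
r=t["bgr"][195:300,470:570];m=((h[...,1]<60)&(h[...,2]>130)).astype(np.uint8)[200:275,485:550]
ct=max(cv2.findContours(m,0,1)[0],key=cv2.contourArea);x,y,w,hh=cv2.boundingRect(ct);print("blade seen through slot",x+485,y+200,w,hh,"front x:",plane(t,(x+485+w/2,y+200),.033)," back wall",along(DK,THK,.0475,.03))
cv2.imwrite("pics/end.png",cv2.resize(r,(500,525)))
```

```text
False
t52.4 [ 1.22  0.47 -0.63  1.69  0.31  1.08  2.05] [ 0.4151 -0.4221  0.0675] w0.0197 g30.0 [-0.5  0.8 -2.5] [0.09 0.05 0.01]
False
t52.7 [ 1.22  0.48 -0.63  1.7   0.31  1.07  2.05] [ 0.415  -0.4222  0.0634] w0.0196 g30.0 [-0.8 -0.1 -1.4] [ 0.01 -0.05 -0.13]
t55.2 [ 1.25  0.36 -0.67  1.58  0.23  1.29  2.11] [ 0.415  -0.4219  0.183 ] w0.0867 g0.0 [ 0.1 -0.1 -0.2] [ 0.1  -0.1  -0.03]
disc px [141.4 223.3] [48.4 49.4] -> [0.5691 0.4087 0.059 ]
blade seen through slot 498 218 32 57 front x: [ 0.58887788 -0.42529033  0.033     ]  back wall [np.float64(0.5929953450760311), np.float64(-0.42446497827687957), 0.03]
```

View pics/end.png

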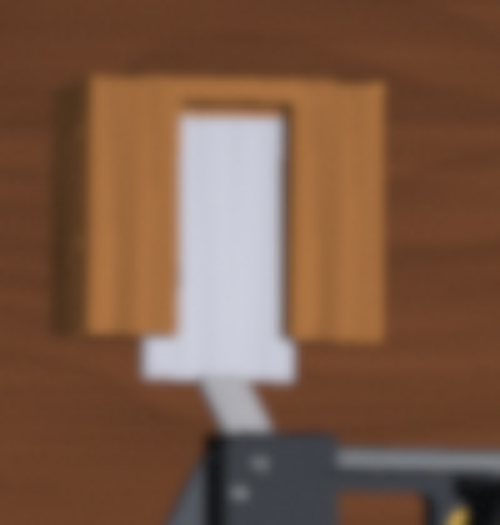

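The blade is home in the slot. Its front edge is about 4 mm from the back wall, it is aligned and centred, and the gripper is clear above it. The disc is unchanged on the rack at (0.569, 0.409).

```bash
python3 -c "
from rig import *
print(close_job())"
```

```text
the job is handed in; nothing more can be done
None
```

I handed the job in at about 55 s of the 72 s: the disc lies within about 1 mm of the rack's centre, and the spatula is released in the dock with its front edge about 4 mm from the back wall; on the first lift the spatula pivoted nose-down, so I lowered the disc back onto its stand and regripped. I was not shown the verdict.

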